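# Pin the press roller for carrying

### The arm

A 7-joint arm with a two-finger parallel gripper is mounted at the origin on the work surface; the furniture and walls round the work are solid. World frame = base frame: x ahead of the robot, y to its left, z up, the work surface at z = 0. Lengths are in m, angles in rad, forces in N, time in s.
With the tool pointing down it reaches from about 0.425 to 0.825 m from the base axis. Payload 3.6 kg.
Tool frame: the origin (TCP) lies on the centre line of the jaws, within the pads' length; the fingertips stand env.tip_reach ahead of it and the grasp point (between the pads) lies 2 mm behind it (env.tip_reach is the distance from the TCP to the fingertips, in m); z points along the fingers, y is the line along which they close (so a half turn about z gives the same grasp; the last joint's range is limited). The gripper opens to 93 mm and grips with 3 to 60 N. Pads are 15 mm wide; open, the fingers measure 128 mm over their backs; the gripper's body (75 mm by 188 mm) begins 65 mm behind the grasp point.
Start: joints at [-1.361, 0.615, -0.013, 1.423, 0.008, 1.103, -0.04], TCP at [0.152, 0.632, 0.204] pointing down, gripper open.
Joint ranges: [-3.12, 3.12], [-0.3, 2.06], [-1.34, 1.32], [0.26, 2.42], [-1.36, 4.5], [0.01, 1.98], [-2.84, 2.84]. Speed limits (rad/s): [2.79, 2.79, 3.14, 3.14, 3.14, 3.14, 3.14].

### API

Orientations are given as a rotation vector (axis times angle).
In Python, from bench import env gives the robot as it stands.
- The arm moves only by the shell command python3 -m inch 'ROWS' [OPENING] [FORCE]. ROWS is JSON, a list of rows, each an object with "slide": the shift along the tool's x, y, z in mm, a list of three; "delta_rot": the turn, a rotation vector about the tool's x, y, z in degrees, a list of three. A call has 1 to 10 rows; each row is the pose to reach, as a shift and turn from the pose commanded when the call began, along the tool's axes at that moment; what a row does not reach only later rows make up. A row lasts 1/12 s, in which the tool goes at most 41.7 mm and 7.16 degrees, less where a joint would pass 70% of its speed; a pose out of reach is approached as far as the arm can. A call with a gripper value outside its range is refused whole. OPENING is the closure in counts, from 0 (fully open) to 255 (shut), set as the call begins (- or left out, the last holds). The fingers move at their own pace and stop on an object; FORCE is the grip in N (left out, the last holds). Time passes only in rows, so rows that repeat a pose let the fingers close. It gives the time, the measured TCP pose, the force, the opening and the grip force at its end, in the units of the state.
- env.state(): the state, without advancing time (a new reading comes with each control period).
- env.read_camera(name): name is "scene" or "top" or "wrist"; returns (picture, depth): 420x560x3 uint8, red, green, blue; 420x560 float32, m along the optical axis (not along the pixel's ray), 0 where there is no reading.
- env.calibration(name): a dict with "mtx" (3x3 intrinsics, pixels), "pose" (4x4, takes a point from camera to world coordinates); the wrist camera has in their place "mount" (4x4, takes a point from camera to tool coordinates, whose origin is the TCP and whose axes are the flange's). Camera axes: x right, y up, looking along -z (the intrinsics and any distortion apply to the point x, -y, -z); pixel columns grow to the right and rows downward; lengths in m; the calibration is good to about 2 mm. A picture is of the moment at which its call begins: read the wrist's pose just before it. calibration takes no time and is no camera call.
- env.job_done(): hands the job in; it is judged then, once.
The state is a dict: "time": time; "qpos": joint angles; "joint_velocities": joint speeds; "joint_efforts": joint torques, N m; "eef_pos": TCP position; "tcp_rot": TCP orientation; "contact_force": force on the tool from outside, world axes, zero at the start; "moment": the same for the moment, N m; "gripper_width": opening from 0.0 (shut) to 1.0 (fully open); "grip_force": force on a finger pad.
Only numpy, scipy, OpenCV 4.12 (cv2) and the standard library are available. Lean on these libraries where they do the work, as an engineer would, in place of code of your own. Each camera call takes 0.05 s, during which the arm holds its last target. There are 200 camera calls.

### The job

The little printing press is about to be carried away, so lock its roller. Take the locking pin from the wooden block and stand it in the hole on top of the press's bearing block, turn the crank gently until you feel the pin drop into the hidden cross-hole in the shaft and block it, then let go of the crank and push the pin right through, fully home. Do not force the crank or the pin, and leave the things around the press where they are.

Things in the scene. Friction and masses are not known exactly. Their poses are not given: they have to be found in the camera images.
- press: grey table-top printing press, 150 x 240 mm, fixed to the table. Origin: under its middle, on the table. y runs along the roller's shaft: +y to the bearing block with the pin hole, -y to the crank; z up; x across the shaft (away from the robot when the press stands straight). Side plates 118 mm high (their thumb-screws 132 mm) at y -77 and +77 mm; bed plate 60 mm high, x -100 to +100 mm.
- lock_hole (a point): centre of the mouth of the vertical pin hole, in the brass bush on top of the dark bearing block at the press's +y end (y = +100 mm, 129 mm above the table; axes as the press). A cone 17.6 mm wide narrows in 6 mm to a bore 10.5 mm wide. 29 mm below the mouth the shaft blocks the bore, until the shaft's own hidden cross-hole stands upright.
- shaft_centre (a point): point on the shaft's axis (84 mm above the table), middle of the press; axes as the press. Shaft 32 mm thick in the bearing block. Its cross-hole, 10.5 mm wide, goes straight through and cannot be seen. A spring ball half way in lets a pin drop in only about 15 mm by its own weight; pushing it on takes about 4 to 15 N; at the end the ball snaps into the pin's groove. The pin hole goes on below.
- crank: steel crank on the shaft's -y end; origin on the shaft's axis, z along the arm to the handle, y along the shaft. It starts within 0.35 rad of upright. It is clamped to the shaft at an unknown angle: the cross-hole lines up at one crank lean between 0.65 and 1.6 rad from upright, either to the press's +x or -x side. No stops within that; stays where it is left.
- handle_mid (a point): middle of the crank's black handle: a sleeve 21 mm thick, 60 mm long, parallel to the shaft, spinning freely on its spindle, so it can be pinched from above and carried round without turning the hand. 55 mm from the shaft's axis, at y = -136 mm of the press. 1 to 3 N turns it; once the pin is in the cross-hole it has only about 0.2 rad of play, then is blocked.
- key_block: wooden block 44 x 112 x 55 mm, fixed to the table, that holds the pin and three small bent hex keys (up to 78 mm above the table). Origin: under its middle; y along its length. The pin stands in an 11 mm hole, 50 mm deep, at y = -32 mm.
- lock_pin: steel locking pin with black knob, 116 mm, 40 g, upright in the wooden block. Origin: tip; z towards the knob. Shank 9 mm thick, 85 mm long, tapering to 5 mm over the last 3.5 mm, a groove half way for the spring ball; flange 25 mm wide, 4 mm thick; knob 18 mm thick, 24 mm long, with a domed steel cap 3 mm high. Fully home, the flange sits on the hole's mouth, the tip 85 mm below it.
- pin_tip (a point): the pin's tip (same point as lock_pin).
- pin_knob (a point): middle of the pin's knob, where to grip it: 101 mm from the tip, 15 mm below the top of the pin's smooth domed cap, on which it can be pushed.
- ink_bottle: ink bottle, 53 x 52 x 60 mm, near the wooden block; leave it alone. Origin under its middle.
- wood_letter_1: wooden printing letter, 52 x 42 x 23 mm, lying on the table on the crank's side; leave it alone. Origin under its middle.
- wood_letter_3: wooden printing letter, 60 x 48 x 23 mm, lying on the table on the crank's side; leave it alone. Origin under its middle.
- eraser: eraser, 22 x 50 x 12 mm, lying on the table on the crank's side; leave it alone. Origin under its middle.

How it is judged:
On the way, in this order (a step that is already met when the one before it is completed fails the run):
1. the pin stands in the hole on top of the bearing block, let go, its tip on the shaft (x of pin_tip in the frame of lock_hole between -0.004 and 0.004 m and y of pin_tip in the frame of lock_hole between -0.004 and 0.004 m and z of pin_tip in the frame of lock_hole between -0.0325 and -0.018 m and contact force between the fingers and lock_pin below 0.1 N), for 0.2 s.
2. the crank has been turned until the pin dropped some millimetres into the shaft's cross-hole (x of pin_tip in the frame of lock_hole between -0.004 and 0.004 m and y of pin_tip in the frame of lock_hole between -0.004 and 0.004 m and z of pin_tip in the frame of lock_hole below -0.038 m and angle between lock_pin's own z axis and vertical below 0.1 rad), for 0.2 s.
At the end, for the whole second after the job is handed in: The pin is pushed right through the bearing block and the shaft, its flange on the mouth of the hole (within 2 mm), upright within 0.08 rad, at rest and let go (x of pin_tip in the frame of lock_hole between -0.004 and 0.004 m and y of pin_tip in the frame of lock_hole between -0.004 and 0.004 m and z of pin_tip in the frame of lock_hole below -0.083 m and angle between lock_pin's own z axis and vertical below 0.08 rad and linear speed of lock_pin below 0.01 m/s); the robot touches nothing.
It fails at once if the pin and the shaft are forced against each other with more than 100 N (crank forced against the pin, or pin forced onto the unturned shaft) (contact force between lock_pin and crank above 100 N).
It fails at once if the pin is rammed or levered against the press with more than 150 N (contact force between lock_pin and press above 150 N).
It fails at once if the ink bottle, a wooden letter or the eraser is pushed away by more than 2 cm (distance of any of ink_bottle, wood_letter_1, wood_letter_3, eraser from where it was at the start of the episode above 0.02 m).
It also fails if it takes over 72 s, if anything falls off the work surface, if the arm or the gripper's body presses on something with over 40 N, if the wrist force passes 120 N, or if a joint passes its speed limit or range.

## Working session

There is one attempt and no reset: what is moved stays moved. The work goes in short steps, Python scripts to look and compute and a shell command to move; the robot and the scene stay as the last step left them, time stands still between calls to the robot, and variables do not carry over. Pictures are saved under pics/ and viewed, at most 12 in all, crops included, and the job is handed in when it is done.

```bash
ls; mkdir -p pics
cat > h.py <<'E'
import numpy as np, cv2
from bench import env
from scipy.spatial.transform import Rotation as R
def grab(n):
    s=env.state(); im,d=env.read_camera(n); c=env.calibration(n)
    if n=='wrist':
        T=np.eye(4);T[:3,:3]=R.from_rotvec(s['tcp_rot']).as_matrix();T[:3,3]=s['eef_pos'];P=T@c['mount']
    else:P=c['pose']
    return im,d,np.array(c['mtx']),np.array(P)
def save(n,im): cv2.imwrite('pics/'+n,im[:,:,::-1])
def ray(K,P,u,v):
    x=np.array([(u-K[0,2])/K[0,0],-(v-K[1,2])/K[1,1],-1.]);return P[:3,3],P[:3,:3]@x
def onz(K,P,u,v,z):
    o,r=ray(K,P,u,v);return o+r*(z-o[2])/r[2]
def dep(K,P,u,v,d):
    o,r=ray(K,P,u,v);return o+r*d[int(v),int(u)]
E
python3 - <<'E'
from h import *
print({k:np.round(v,3) for k,v in env.state().items()},env.tip_reach)
print({k:np.array(v).tolist() for k,v in env.calibration('top').items()});print(env.calibration('wrist'))
a=grab('scene');b=grab('top')
save('s.png',a[0]);save('t.png',b[0])
E
```

```text
pics
{'time': np.float64(0.0), 'qpos': array([-1.361,  0.616, -0.013,  1.425,  0.008,  1.103, -0.04 ]), 'joint_velocities': array([ 0.   , -0.001, -0.   ,  0.002,  0.   , -0.001, -0.001]), 'joint_efforts': array([ 0.0000e+00, -4.5895e+01,  2.0900e-01, -1.6574e+01, -6.1000e-02,
        2.1000e-02,  0.0000e+00]), 'eef_pos': array([0.152, 0.631, 0.203]), 'tcp_rot': array([-0.371, -3.119,  0.004]), 'contact_force': array([ 0.418, -0.044,  0.819]), 'moment': array([0.044, 0.041, 0.094]), 'grip_force': np.float64(0.0), 'gripper_width': np.float64(1.003)} 0.017
{'mtx': [[449.4211716743078, 0.0, 282.51522451234655], [0.0, 449.4211716743078, 206.85392585031764], [0.0, 0.0, 1.0]], 'pose': [[-0.012143036953025734, 0.9985640390191621, -0.052176686664591264, 0.45495156174711904], [-0.9999067498809536, -0.012452308274619487, -0.005606385746797684, -0.05106660340883904], [-0.006248055382717472, 0.0521037426330521, 0.9986221316431771, 1.1209960851112697], [0.0, 0.0, 0.0, 1.0]]}
{'mtx': array([[308.23942268,   0.        , 282.18977962],
       [  0.        , 308.23942268, 214.19386283],
       [  0.        ,   0.        ,   1.        ]]), 'mount': array([[-1.66667175e-04,  9.58549217e-01,  2.84926957e-01,
         7.90324076e-02],
       [ 9.99999557e-01, -1.04050839e-04,  9.34993847e-04,
        -5.82656879e-04],
       [ 9.25884509e-04,  2.84926986e-01, -9.58548776e-01,
        -1.80829293e-01],
       [ 0.00000000e+00,  0.00000000e+00,  0.00000000e+00,
         1.00000000e+00]])}
```

View pics/s.png

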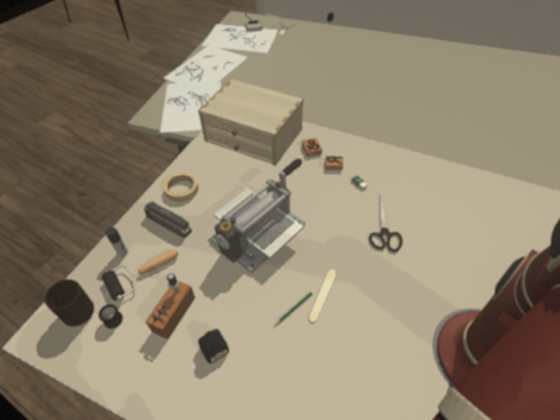

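View pics/t.png

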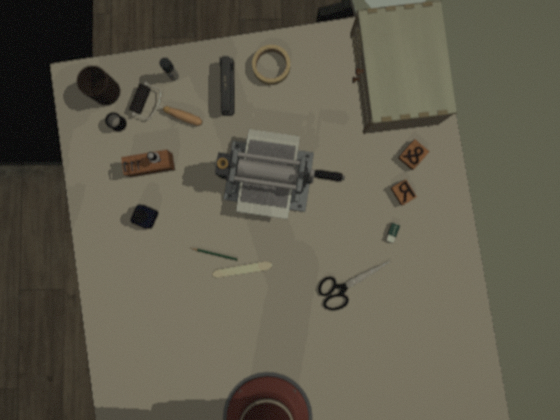

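The scene view shows the press in the middle, with the bush at (226,227) and the handle at (291,167). The pin knob is at (172,280) on the wooden block. The top view shows the bush at (223,163), handle at (328,175), pin knob at (153,157), ink bottle at (145,216), letters at (413,155) and (402,191), and eraser at (392,233).

Run:
```python
from h import *
im,d,K,P=grab('top')
for n,u,v in [('bush',223,163),('handle',332,176),('handleL',318,175),('handleR',341,177),('knob',153,157),('blockL',126,166),('blockR',172,160),('ink',145,215),('let1',413,155),('let3',402,191),('box',372,125)]:
    print(n,np.round(dep(K,P,u,v,d),3))
# height slice of everything: pts
v,u=np.mgrid[0:420,0:560]
X=np.stack([(u-K[0,2])/K[0,0],-(v-K[1,2])/K[1,1],-np.ones_like(u)],-1)*d[...,None]
W=X@P[:3,:3].T+P[:3,3]
def reg(n,m):
    p=W[m];print(n,m.sum(),p.mean(0).round(4),p.min(0).round(3),p.max(0).round(3))
reg('knob',(W[...,2]>.085)&(abs(u-153)<20)&(abs(v-157)<20))
reg('bush',(W[...,2]>.11)&(abs(u-223)<9)&(abs(v-163)<14))
reg('handle',(W[...,2]>.10)&(abs(u-330)<16)&(abs(v-176)<12))
reg('plates',(W[...,2]>.105)&(abs(u-268)<50)&(abs(v-172)<40))
m=(W[...,2]>.05)&(W[...,2]<.068)&(abs(u-268)<50)&(abs(v-172)<50)
print(cv2.minAreaRect((W[m][:,:2]*1000).astype(np.float32)))
m=(W[...,2]>.045)&(W[...,2]<.062)&(abs(u-148)<30)&(abs(v-163)<18)
print('blk',cv2.minAreaRect((W[m][:,:2]*1000).astype(np.float32)))
im2=im[110:250,90:370];cv2.imwrite('pics/t2.png',cv2.resize(im2,None,fx=2.8,fy=2.8,interpolation=cv2.INTER_CUBIC)[:,:,::-1])
s,ds,Ks,Ps=grab('scene')
print('scene bush',dep(Ks,Ps,227,226,ds).round(3),'knob',dep(Ks,Ps,172,279,ds).round(3))
```

```text
bush [0.614 0.093 0.077]
handle [ 0.572 -0.154  0.149]
handleL [ 0.574 -0.124  0.147]
handleR [ 0.57  -0.174  0.144]
knob [0.624 0.246 0.115]
blockL [0.613 0.328 0.056]
blockR [0.633 0.229 0.013]
ink [0.495 0.281 0.058]
let1 [ 0.635 -0.366  0.025]
let3 [ 0.455 -0.051  1.121]
box [ 0.697 -0.256  0.086]
knob 109 [0.6178 0.2323 0.1625] [ 0.455 -0.051  0.09 ] [0.639 0.262 1.121]
bush 346 [0.6053 0.085  0.1229] [ 0.455 -0.051  0.11 ] [0.637 0.105 1.121]
handle 274 [ 0.5727 -0.146   0.1597] [ 0.455 -0.181  0.136] [ 0.589 -0.051  1.121]
plates 1552 [ 0.5913 -0.0011  0.1292] [ 0.455 -0.122  0.105] [0.64  0.097 1.121]
((594.4630126953125, 3.9955673217773438), (195.19839477539062, 200.1559600830078), 80.87914276123047)
blk ((623.9317016601562, 283.42486572265625), (45.16295623779297, 113.43746948242188), 8.602254867553711)
scene bush [0.608 0.085 0.122] knob [0.622 0.257 0.117]
```

View pics/t2.png

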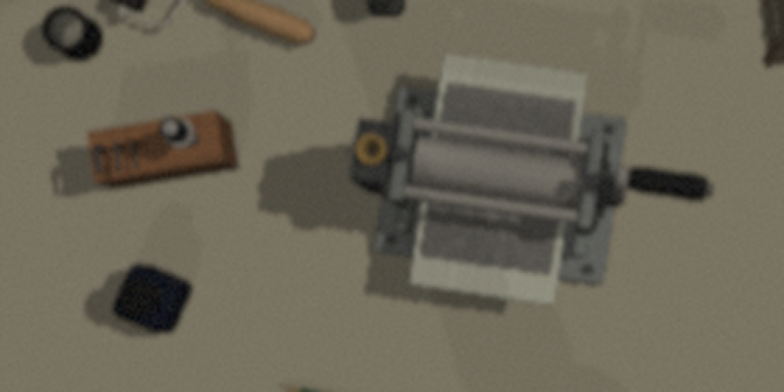

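```bash
cat >> h.py <<'E'
def rel(p):
    s=env.state();return (R.from_rotvec(s['tcp_rot']).as_matrix().T@(np.array(p)-s['eef_pos'])*1000).round(1)
E
python3 - <<'E'
from h import *
im,d,K,P=grab('top');s,ds,Ks,Ps=grab('scene')
print('bush',onz(K,P,222.9,163.2,.129).round(4),onz(Ks,Ps,227,225,.129).round(4))
k=onz(K,P,152.9,156.4,.118);print('knob',k.round(4),onz(Ks,Ps,172,279,.118).round(4))
print('handle',onz(K,P,315,175,.14).round(4),onz(K,P,343,177,.14).round(4))
print('to pin',rel([k[0],k[1],.22]), R.from_rotvec(env.state()['tcp_rot']).as_matrix().round(3))
E
```

```text
bush [0.6056 0.0859 0.129 ] [0.6057 0.0868 0.129 ]
knob [0.6248 0.2451 0.118 ] [0.6213 0.257  0.118 ]
handle [ 0.5753 -0.1176  0.14  ] [ 0.5701 -0.1789  0.14  ]
to pin [-549.9 -265.   -16.1] [[-0.972  0.235 -0.   ]
 [ 0.235  0.972 -0.001]
 [ 0.    -0.001 -1.   ]]
```

```bash
python3 -m inch '[{"slide":[-35,-17,-30],"delta_rot":[0,0,0]},{"slide":[-70,-34,-30],"delta_rot":[0,0,0]},{"slide":[-106,-51,-30],"delta_rot":[0,0,0]},{"slide":[-141,-68,-30],"delta_rot":[0,0,0]},{"slide":[-176,-85,-30],"delta_rot":[0,0,0]},{"slide":[-211,-102,-30],"delta_rot":[0,0,0]},{"slide":[-246,-119,-30],"delta_rot":[0,0,0]},{"slide":[-281,-136,-30],"delta_rot":[0,0,0]},{"slide":[-316,-153,-30],"delta_rot":[0,0,0]},{"slide":[-351,-170,-30],"delta_rot":[0,0,0]}]'; python3 -m inch '[{"slide":[-35,-17,0],"delta_rot":[0,0,0]},{"slide":[-70,-34,0],"delta_rot":[0,0,0]},{"slide":[-106,-51,0],"delta_rot":[0,0,0]},{"slide":[-141,-68,0],"delta_rot":[0,0,0]},{"slide":[-176,-85,0],"delta_rot":[0,0,0]},{"slide":[-198,-96,0],"delta_rot":[0,0,0]},{"slide":[-198,-96,0],"delta_rot":[0,0,0]},{"slide":[-198,-96,0],"delta_rot":[0,0,0]}]'
python3 - <<'E'
from h import *
s=env.state();print(s['eef_pos'],s['tcp_rot'],s['time'])
im,d,K,P=grab('wrist');save('w1.png',im);np.savez('w1.npz',K=K,P=P,d=d)
E
```

```text
time: 1.13
eef_pos: [0.455, 0.3829, 0.2342]
tcp_rot: [0.371, 3.12, 0.0]
contact_force: [0.0, 0.4, -0.3]
gripper_width: 0.999
grip_force: 0.0
time: 1.8
eef_pos: [0.6247, 0.2424, 0.2334]
tcp_rot: [-0.377, -3.118, 0.001]
contact_force: [-0.2, 0.7, 0.3]
gripper_width: 1.0
grip_force: 0.0
[0.62468157 0.24239356 0.23338989] [-3.77116914e-01 -3.11832036e+00  1.44786753e-03] 1.8
```

View pics/w1.png

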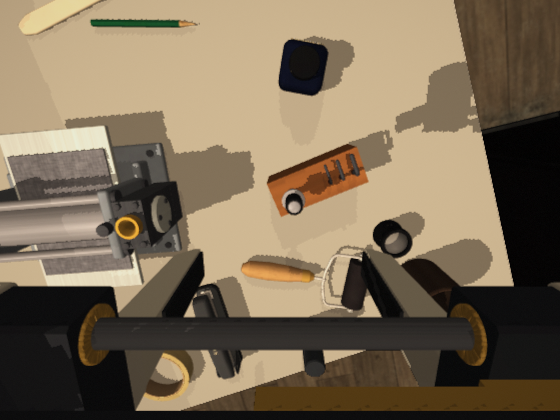

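The wrist view shows the pin's bright dome at (293,203) over the wooden block, the brass bush ring at (127,227), and the bottle at (303,66). The fingertips are at the bottom.

```bash
cat >> h.py <<'E'
def bush(im,u,v,r=30):
    h=cv2.cvtColor(im,cv2.COLOR_RGB2HSV);m=((h[...,0]>10)&(h[...,0]<28)&(h[...,1]>150)&(h[...,2]>110)).astype(np.uint8)
    w=np.zeros_like(m);w[v-r:v+r,u-r:u+r]=1;m*=w
    c=max(cv2.findContours(m,cv2.RETR_EXTERNAL,cv2.CHAIN_APPROX_NONE)[0],key=cv2.contourArea)
    return cv2.fitEllipse(cv2.convexHull(c))
def dome(im,u,v,r=14):
    g=im.min(2).astype(int);w=np.zeros(g.shape,bool);w[v-r:v+r,u-r:u+r]=1
    m=w&(g>130);ys,xs=np.nonzero(m);return xs.mean(),ys.mean(),m.sum()
E
python3 - <<'E'
from h import *
im=cv2.imread('pics/w1.png')[:,:,::-1];z=np.load('w1.npz');K,P,d=z['K'],z['P'],z['d']
e=bush(im,127,227);print(e, onz(K,P,*e[0],.129).round(4))
for u,v in [(115,227),(139,227),(127,216)]:print(dep(K,P,u,v,d).round(4))
print(dome(im,293,203))
print(dep(K,P,293,203,d).round(4),dep(K,P,295,209,d).round(4),onz(K,P,293.5,204,.118).round(4))
c=im[180:230,265:325];cv2.imwrite('pics/c1.png',cv2.resize(c,None,fx=10,fy=10,interpolation=cv2.INTER_CUBIC)[:,:,::-1])
E
```

```text
((126.60991668701172, 227.49551391601562), (21.549190521240234, 25.01805877685547), 125.61607360839844) [0.6069 0.0889 0.129 ]
[0.6038 0.0779 0.1287]
[0.6095 0.1004 0.1281]
[0.5965 0.092  0.1259]
(np.float64(293.61682242990656), np.float64(206.35046728971963), np.int64(214))
[0.624  0.2525 0.1197] [0.6303 0.2531 0.1205] [0.6256 0.2527 0.118 ]
```

View pics/c1.png

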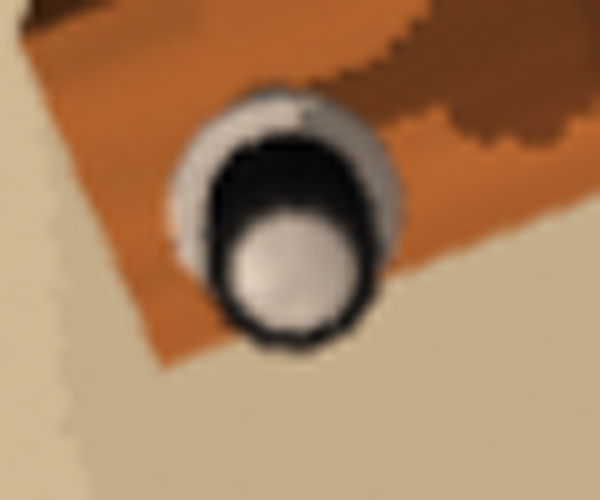

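The crop shows the dome centre at about (293.9,206.6) and the flange centre at (293.3,199.7).

Run:
```python
from h import *
z=np.load('w1.npz');K,P=z['K'],z['P']
print(onz(K,P,293.9,206.6,.119).round(4),onz(K,P,293.2,199.6,.094).round(4))
t=onz(K,P,293.9,206.6,.119);print(rel([t[0],t[1],.16]))
```

```text
[0.628  0.2525 0.119 ] [0.6271 0.2529 0.094 ]
[-2.8  8.5 73.6]
```

```bash
python3 -m inch '[{"slide":[-3,8.5,40],"delta_rot":[0,0,0]},{"slide":[-3,8.5,80],"delta_rot":[0,0,0]},{"slide":[-3,8.5,110],"delta_rot":[0,0,0]},{"slide":[-3,8.5,119.5],"delta_rot":[0,0,0]},{"slide":[-3,8.5,119.5],"delta_rot":[0,0,0]},{"slide":[-3,8.5,119.5],"delta_rot":[0,0,0]}]'
python3 -m inch '[{"slide":[0,0,0],"delta_rot":[0,0,0]},{"slide":[0,0,0],"delta_rot":[0,0,0]},{"slide":[0,0,0],"delta_rot":[0,0,0]},{"slide":[0,0,0],"delta_rot":[0,0,0]},{"slide":[0,0,0],"delta_rot":[0,0,0]},{"slide":[0,0,0],"delta_rot":[0,0,0]},{"slide":[0,0,0],"delta_rot":[0,0,0]},{"slide":[0,0,0],"delta_rot":[0,0,0]}]' 235 15
```

```text
time: 2.35
eef_pos: [0.6287, 0.2538, 0.1158]
tcp_rot: [0.368, 3.119, 0.002]
contact_force: [0.2, -0.0, 1.0]
gripper_width: 1.004
grip_force: 0.0
time: 3.02
eef_pos: [0.6287, 0.252, 0.1145]
tcp_rot: [-0.371, -3.12, 0.0]
contact_force: [-0.6, 0.4, 0.2]
gripper_width: 0.475
grip_force: 0.0
```

```bash
python3 -m inch '[{"slide":[0,0,0],"delta_rot":[0,0,0]},{"slide":[0,0,0],"delta_rot":[0,0,0]},{"slide":[0,0,0],"delta_rot":[0,0,0]},{"slide":[0,0,0],"delta_rot":[0,0,0]},{"slide":[0,0,0],"delta_rot":[0,0,0]},{"slide":[0,0,0],"delta_rot":[0,0,0]},{"slide":[0,0,0],"delta_rot":[0,0,0]}]' 235 15
```

```text
time: 3.6
eef_pos: [0.6287, 0.252, 0.1145]
tcp_rot: [-0.371, -3.12, 0.0]
contact_force: [0.1, -0.4, 1.0]
gripper_width: 0.082
grip_force: 0.0
```

Run:
```python
from h import *
im,d,K,P=grab('wrist');np.savez('w2.npz',K=K,P=P,d=d);save('w2.png',im)
```

```text
(no output)
```

View pics/w2.png

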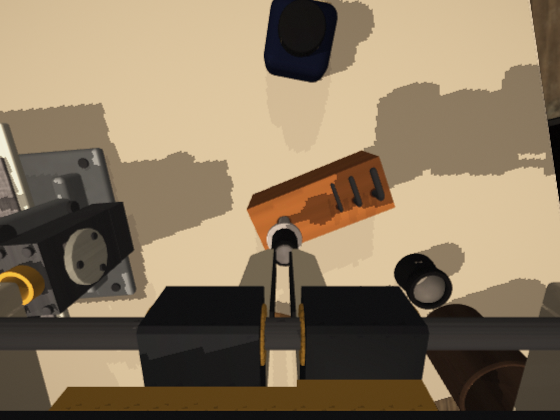

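The fingers have closed without the pin. It stands at about (285,250), just robot-side of the pads.

Run:
```python
from h import *
z=np.load('w2.npz');K,P,d=z['K'],z['P'],z['d']
im=cv2.imread('pics/w2.png')[:,:,::-1]
c=im[200:320,210:360];cv2.imwrite('pics/c2.png',cv2.resize(c,None,fx=5,fy=5,interpolation=cv2.INTER_CUBIC)[:,:,::-1])
for u,v in [(285,252),(285,256),(285,247),(284,236),(284,228),(258,262),(312,262),(283,275),(250,280),(300,280)]:print(u,v,dep(K,P,u,v,d).round(4))
# where the TCP & fingertips project
p=np.linalg.inv(P)
for q in ([.6287,.252,.1145],[.6287,.252,.0975]):
    x=p[:3,:3]@np.array(q)+p[:3,3];print(K[0,2]+K[0,0]*x[0]/-x[2],K[1,2]-K[1,1]*x[1]/-x[2])
```

```text
285 252 [0.6261 0.2537 0.1206]
285 256 [0.6284 0.2531 0.1212]
285 247 [0.6233 0.2543 0.1195]
284 236 [0.6198 0.2546 0.1096]
284 228 [0.6198 0.2547 0.0941]
258 262 [0.617  0.241  0.1472]
312 262 [0.6239 0.2686 0.1467]
283 275 [ 7.028e-01  2.341e-01 -3.000e-04]
250 280 [0.6167 0.2387 0.1661]
300 280 [0.622  0.2615 0.1664]
283.33782631425345 252.37816187382825
283.27452488251436 242.40925912090646
```

View pics/c2.png

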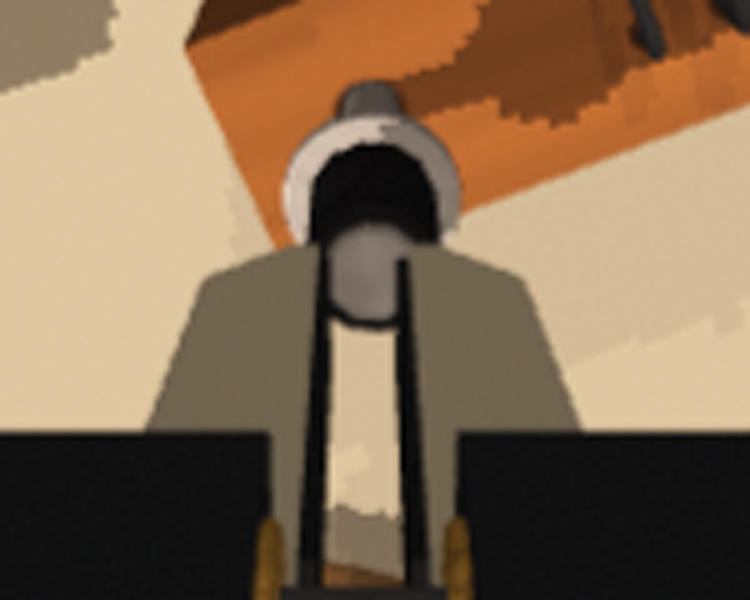

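Run:
```python
from h import *
z=np.load('w2.npz');K,P,d=z['K'],z['P'],z['d']
for v in range(244,272,3):print(v,dep(K,P,270,v,d).round(4),dep(K,P,298,v,d).round(4),dep(K,P,285,v,d).round(4))
print(P[:3,3].round(3),env.state()['gripper_width'])
```

```text
244 [0.6293 0.2423 0.0933] [0.6335 0.2615 0.0944] [0.6221 0.2546 0.1177]
247 [0.6308 0.2419 0.095 ] [0.6357 0.261  0.0943] [0.6233 0.2543 0.1195]
250 [0.618  0.2467 0.132 ] [0.6223 0.2622 0.1308] [0.6247 0.254  0.1208]
253 [0.6187 0.2466 0.1348] [0.6226 0.262  0.1343] [0.6264 0.2536 0.1214]
256 [0.6189 0.2467 0.1384] [0.6215 0.2619 0.1407] [0.6284 0.2531 0.1212]
259 [0.6184 0.247  0.1435] [0.6219 0.2617 0.1436] [0.6301 0.2527 0.1219]
262 [0.6182 0.2473 0.1479] [0.6223 0.2614 0.1463] [0.6323 0.2522 0.1214]
265 [0.6191 0.2471 0.1496] [0.6218 0.2613 0.1509] [0.6355 0.2514 0.1186]
268 [0.6186 0.2474 0.1539] [0.6218 0.2611 0.1542] [0.6945 0.2383 0.0014]
271 [0.6189 0.2474 0.1567] [0.6215 0.261  0.1581] [ 6.987e-01  2.373e-01 -1.000e-04]
[0.552 0.27  0.295] 0.07647377021708579
```

Run:
```python
from h import *
print(env.tip_reach)
z=np.load('w1.npz');K,P,d=z['K'],z['P'],z['d']
for u in (196,200,202,364,368,374):
  print(u,[dep(K,P,u,v,d).round(3).tolist() for v in (252,256,260,266)])
Rm=R.from_rotvec(env.state()['tcp_rot']).as_matrix()
```

```text
0.017
196 [[0.605, 0.196, 0.253], [0.606, 0.197, 0.256], [0.606, 0.198, 0.261], [0.608, 0.198, 0.263]]
200 [[0.606, 0.197, 0.249], [0.607, 0.198, 0.254], [0.609, 0.198, 0.255], [0.612, 0.197, 0.255]]
202 [[0.607, 0.198, 0.249], [0.609, 0.198, 0.25], [0.61, 0.198, 0.252], [0.614, 0.197, 0.252]]
364 [[0.629, 0.289, 0.25], [0.629, 0.288, 0.253], [0.632, 0.288, 0.254], [0.635, 0.287, 0.253]]
368 [[0.628, 0.291, 0.253], [0.629, 0.29, 0.255], [0.629, 0.289, 0.259], [0.632, 0.288, 0.261]]
374 [[0.629, 0.294, 0.253], [0.628, 0.293, 0.258], [0.628, 0.291, 0.263], [0.629, 0.29, 0.268]]
```

The camera depth puts the fingertips about 16 mm behind the reported TCP in both poses, where I expected 17 mm ahead. The pads closed above the pin, so I'll open, go 32 mm lower and watch the force.

```bash
python3 -m inch '[{"slide":[0,0,0],"delta_rot":[0,0,0]},{"slide":[0,0,0],"delta_rot":[0,0,0]},{"slide":[0,0,0],"delta_rot":[0,0,0]},{"slide":[0,0,0],"delta_rot":[0,0,0]},{"slide":[0,0,0],"delta_rot":[0,0,0]},{"slide":[0,0,0],"delta_rot":[0,0,0]}]' 140 15
python3 -m inch '[{"slide":[0,0,10],"delta_rot":[0,0,0]},{"slide":[0,0,20],"delta_rot":[0,0,0]},{"slide":[0,0,25],"delta_rot":[0,0,0]},{"slide":[0,0,25],"delta_rot":[0,0,0]}]'
python3 - <<'E'
from h import *
im,d,K,P=grab('wrist')
for v in range(190,290,5):print(v,[dep(K,P,u,v,d).round(3).tolist() for u in (250,284,320)])
E
```

```text
time: 4.15
eef_pos: [0.6286, 0.252, 0.1145]
tcp_rot: [-0.371, -3.12, 0.0]
contact_force: [-0.3, -0.4, 0.1]
gripper_width: 0.434
grip_force: 0.0
time: 4.48
eef_pos: [0.627, 0.2514, 0.0869]
tcp_rot: [-0.37, -3.115, 0.004]
contact_force: [-0.6, -0.5, -0.1]
gripper_width: 0.452
grip_force: 0.0
190 [[0.599, 0.228, -0.0], [0.606, 0.257, 0.001], [0.601, 0.285, 0.051]]
195 [[0.603, 0.227, 0.0], [0.606, 0.257, 0.021], [0.604, 0.284, 0.054]]
200 [[0.607, 0.225, -0.0], [0.605, 0.257, 0.039], [0.607, 0.283, 0.056]]
205 [[0.612, 0.224, -0.0], [0.606, 0.257, 0.052], [0.611, 0.282, 0.055]]
210 [[0.61, 0.227, 0.026], [0.609, 0.256, 0.055], [0.615, 0.281, 0.054]]
215 [[0.61, 0.229, 0.042], [0.612, 0.255, 0.056], [0.618, 0.281, 0.055]]
220 [[0.61, 0.231, 0.055], [0.616, 0.255, 0.055], [0.622, 0.28, 0.056]]
225 [[0.614, 0.23, 0.056], [0.619, 0.254, 0.056], [0.626, 0.279, 0.056]]
230 [[0.618, 0.229, 0.055], [0.624, 0.253, 0.053], [0.63, 0.278, 0.055]]
235 [[0.622, 0.227, 0.054], [0.624, 0.253, 0.065], [0.633, 0.277, 0.057]]
240 [[0.644, 0.215, -0.0], [0.616, 0.254, 0.094], [0.637, 0.277, 0.056]]
245 [[0.649, 0.214, -0.001], [0.619, 0.254, 0.094], [0.641, 0.276, 0.056]]
250 [[0.655, 0.212, -0.002], [0.62, 0.254, 0.102], [0.645, 0.275, 0.055]]
255 [[0.659, 0.211, -0.001], [0.619, 0.254, 0.109], [0.625, 0.273, 0.106]]
260 [[0.664, 0.21, 0.0], [0.551, 0.27, 0.268], [0.627, 0.273, 0.11]]
265 [[0.669, 0.208, -0.001], [0.621, 0.253, 0.118], [0.629, 0.272, 0.111]]
270 [[0.674, 0.207, -0.001], [0.623, 0.253, 0.12], [0.633, 0.271, 0.11]]
275 [[0.679, 0.206, -0.0], [0.625, 0.252, 0.121], [0.551, 0.27, 0.268]]
280 [[0.684, 0.205, 0.001], [0.628, 0.251, 0.121], [0.637, 0.27, 0.113]]
285 [[0.689, 0.203, 0.001], [0.631, 0.251, 0.121], [0.64, 0.269, 0.113]]
```

```bash
python3 -m inch '[{"slide":[0,1,4],"delta_rot":[0,0,0]},{"slide":[0,1,7],"delta_rot":[0,0,0]},{"slide":[0,1,7],"delta_rot":[0,0,0]}]'
python3 -m inch '[{"slide":[0,0,0],"delta_rot":[0,0,0]},{"slide":[0,0,0],"delta_rot":[0,0,0]},{"slide":[0,0,0],"delta_rot":[0,0,0]},{"slide":[0,0,0],"delta_rot":[0,0,0]},{"slide":[0,0,0],"delta_rot":[0,0,0]},{"slide":[0,0,0],"delta_rot":[0,0,0]},{"slide":[0,0,0],"delta_rot":[0,0,0]}]' 230 15
```

```text
time: 4.78
eef_pos: [0.6285, 0.2531, 0.0819]
tcp_rot: [-0.371, -3.119, 0.001]
contact_force: [-0.8, 1.1, -0.5]
gripper_width: 0.453
grip_force: 0.0
time: 5.37
eef_pos: [0.629, 0.2531, 0.0828]
tcp_rot: [0.371, 3.119, 0.0]
contact_force: [-0.1, 0.4, 0.5]
gripper_width: 0.185
grip_force: 15.0
```

```bash
python3 -m inch '[{"slide":[0,0,-20],"delta_rot":[0,0,0]},{"slide":[0,0,-55],"delta_rot":[0,0,0]},{"slide":[0,0,-90],"delta_rot":[0,0,0]},{"slide":[0,0,-125],"delta_rot":[0,0,0]},{"slide":[0,0,-150],"delta_rot":[0,0,0]},{"slide":[-4,-38,-150],"delta_rot":[0,0,0]},{"slide":[-8,-76,-150],"delta_rot":[0,0,0]},{"slide":[-12,-115,-150],"delta_rot":[0,0,0]},{"slide":[-15,-150,-150],"delta_rot":[0,0,0]},{"slide":[-16.5,-166,-150],"delta_rot":[0,0,0]}]'
python3 -m inch '[{"slide":[0,0,0],"delta_rot":[0,0,0]},{"slide":[0,0,0],"delta_rot":[0,0,0]},{"slide":[0,0,0],"delta_rot":[0,0,0]}]'
python3 - <<'E'
from h import *
im,d,K,P=grab('wrist');np.savez('w3.npz',K=K,P=P,d=d);save('w3.png',im)
s,ds,Ks,Ps=grab('scene')
a=im[120:420,130:430];b=cv2.resize(s[130:290,150:310],(300,300),interpolation=cv2.INTER_CUBIC);save('c3.png',cv2.resize(np.hstack([a,b]),None,fx=1.3,fy=1.3,interpolation=cv2.INTER_CUBIC))
E
```

```text
time: 6.2
eef_pos: [0.6054, 0.0803, 0.2329]
tcp_rot: [0.383, 3.118, -0.008]
contact_force: [0.3, -0.9, -0.6]
gripper_width: 0.191
grip_force: 15.0
time: 6.45
eef_pos: [0.6059, 0.0902, 0.2324]
tcp_rot: [-0.367, -3.12, -0.003]
contact_force: [-0.2, 0.2, -0.2]
gripper_width: 0.187
grip_force: 15.0
```

View pics/c3.png

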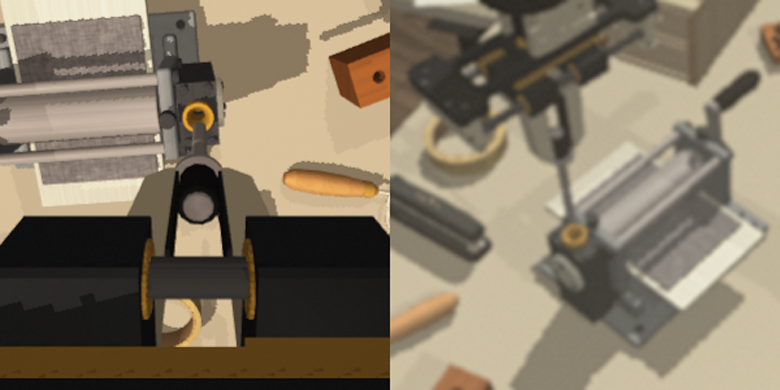

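The wrist view shows the pin in the jaws with its dome at (282,278). The shank runs down to just in front of the bush ring at (283,210). The scene view confirms the pin is held upright over the press.

Run:
```python
from h import *
z=np.load('w3.npz');K,P,d=z['K'],z['P'],z['d'];im=cv2.imread('pics/w3.png')[:,:,::-1]
e=bush(im,283,210,22);print(e,onz(K,P,*e[0],.129).round(4))
for x in [(271,208),(295,208),(283,199),(283,230),(283,240),(283,246),(282,276),(282,279),(282,283)]:print(x,dep(K,P,*x,d).round(4))
for v in (222,226,230,234):
    row=d[v,265:302];W=np.array([dep(K,P,u,v,d) for u in range(265,302)]);m=W[:,2]>.14;print(v,W[m].mean(0).round(4),m.sum())
for v in range(208,224,2):print(v,dep(K,P,283,v,d).round(4),im[v,283])
print(dome(im,282,279,10),onz(K,P,*dome(im,282,279,10)[:2],.270).round(4))
```

```text
((281.8151550292969, 209.8485565185547), (23.458585739135742, 24.683609008789062), 111.73896026611328) [0.6067 0.089  0.129 ]
(271, 208) [0.6026 0.0793 0.1287]
(295, 208) [0.6104 0.1015 0.12  ]
(283, 199) [0.5965 0.0926 0.1293]
(283, 230) [0.6019 0.091  0.2017]
(283, 240) [0.5934 0.0929 0.2438]
(283, 246) [0.597  0.092  0.2441]
(282, 276) [0.6024 0.0901 0.2705]
(282, 279) [0.6037 0.0898 0.2711]
(282, 283) [0.6058 0.0893 0.2714]
222 [0.6028 0.0909 0.1799] 11
226 [0.6027 0.0909 0.19  ] 11
230 [0.603  0.0908 0.1985] 11
234 [0.5963 0.0929 0.2259] 12
208 [0.6224 0.0866 0.065 ] [66 47 25]
210 [0.613  0.0887 0.1076] [79 54 18]
212 [0.6127 0.0887 0.116 ] [89 61 22]
214 [0.6021 0.0911 0.16  ] [76 67 62]
216 [0.6019 0.0912 0.1666] [77 68 61]
218 [0.6021 0.0911 0.1713] [76 68 61]
220 [0.602  0.0911 0.1771] [76 69 62]
222 [0.6016 0.0912 0.1837] [78 70 63]
(np.float64(nan), np.float64(nan), np.int64(0)) [nan nan nan]h.py:26: RuntimeWarning: Mean of empty slice.
  m=w&(g>130);ys,xs=np.nonzero(m);return xs.mean(),ys.mean(),m.sum()
  ret = ret.dtype.type(ret / rcount)
```

```bash
python3 -m inch '[{"slide":[-0.6,-0.9,8],"delta_rot":[0,0,0]},{"slide":[-0.6,-0.9,18],"delta_rot":[0,0,0]},{"slide":[-0.6,-0.9,24],"delta_rot":[0,0,0]},{"slide":[-0.6,-0.9,28],"delta_rot":[0,0,0]},{"slide":[-0.6,-0.9,32],"delta_rot":[0,0,0]},{"slide":[-0.6,-0.9,34],"delta_rot":[0,0,0]}]'
python3 -m inch '[{"slide":[0,0,3],"delta_rot":[0,0,0]},{"slide":[0,0,6],"delta_rot":[0,0,0]},{"slide":[0,0,9],"delta_rot":[0,0,0]},{"slide":[0,0,9],"delta_rot":[0,0,0]}]'
```

```text
time: 7.05
eef_pos: [0.6065, 0.0874, 0.1979]
tcp_rot: [-0.371, -3.119, -0.001]
contact_force: [0.1, 1.0, 0.7]
gripper_width: 0.188
grip_force: 15.0
time: 7.38
eef_pos: [0.6063, 0.0876, 0.1891]
tcp_rot: [-0.37, -3.119, -0.002]
contact_force: [0.4, 1.9, -0.3]
gripper_width: 0.187
grip_force: 15.0
```

```bash
python3 -m inch '[{"slide":[0,1,2],"delta_rot":[0,0,0]},{"slide":[0,1,4],"delta_rot":[0,0,0]},{"slide":[0,1,7],"delta_rot":[0,0,0]},{"slide":[0,1,7],"delta_rot":[0,0,0]},{"slide":[0,1,7],"delta_rot":[0,0,0]}]'
python3 - <<'E'
from h import *
im,d,K,P=grab('wrist')
print([dep(K,P,282,v,d).round(4).tolist() for v in (276,279,282)])
E
```

```text
time: 7.8
eef_pos: [0.6065, 0.0879, 0.1821]
tcp_rot: [-0.371, -3.119, -0.0]
contact_force: [1.8, 1.6, -1.1]
gripper_width: 0.188
grip_force: 15.0
[[0.6031, 0.0878, 0.2199], [0.6043, 0.0876, 0.2208], [0.6062, 0.0871, 0.2205]]
```

```bash
python3 -m inch '[{"slide":[0,0,0],"delta_rot":[0,0,0]},{"slide":[0,0,0],"delta_rot":[0,0,0]},{"slide":[0,0,0],"delta_rot":[0,0,0]},{"slide":[0,0,0],"delta_rot":[0,0,0]},{"slide":[0,0,0],"delta_rot":[0,0,0]},{"slide":[0,0,0],"delta_rot":[0,0,0]}]' 120
python3 - <<'E'
from h import *
im,d,K,P=grab('wrist')
print([dep(K,P,283,v,d).round(4).tolist() for v in (270,273,276,279,282)])
E
```

```text
time: 8.35
eef_pos: [0.6066, 0.0875, 0.1826]
tcp_rot: [-0.371, -3.119, 0.001]
contact_force: [0.0, 0.1, 0.3]
gripper_width: 0.516
grip_force: 0.0
[[0.6028, 0.0881, 0.2146], [0.6042, 0.0878, 0.2152], [0.6064, 0.0872, 0.2142], [0.608, 0.0868, 0.2146], [0.611, 0.0861, 0.2123]]
```

```bash
python3 -m inch '[{"slide":[0,0,-30],"delta_rot":[0,0,0]},{"slide":[0,0,-60],"delta_rot":[0,0,0]},{"slide":[-2,-29,-60],"delta_rot":[0,0,7]},{"slide":[-5,-58,-60],"delta_rot":[0,0,14]},{"slide":[-7,-87,-60],"delta_rot":[0,0,21]},{"slide":[-10,-117,-60],"delta_rot":[0,0,28]},{"slide":[-12,-147,-60],"delta_rot":[0,0,35]},{"slide":[-15,-177,-60],"delta_rot":[0,0,42]},{"slide":[-18,-207,-60],"delta_rot":[0,0,49]},{"slide":[-20.5,-236,-60],"delta_rot":[0,0,56]}]'
python3 -m inch '[{"slide":[0,0,0],"delta_rot":[0,0,7]},{"slide":[0,0,0],"delta_rot":[0,0,14]},{"slide":[0,0,0],"delta_rot":[0,0,21]},{"slide":[0,0,0],"delta_rot":[0,0,29]},{"slide":[0,0,0],"delta_rot":[0,0,29]},{"slide":[0,0,0],"delta_rot":[0,0,29]}]'
python3 - <<'E'
from h import *
print(env.state()['qpos'].round(2),R.from_rotvec(env.state()['tcp_rot']).as_matrix().round(3).tolist())
im,d,K,P=grab('wrist');np.savez('w4.npz',K=K,P=P,d=d);save('w4.png',im)
im,d,K,P=grab('top');z=np.array([[dep(K,P,u,v,d) for u in range(205,240)] for v in range(145,178)]);z=z[z[...,2]<.5];print('pin top',z[z[:,2]>.19].mean(0) if (z[:,2]>.19).any() else None,z[:,2].max())
E
```

```text
time: 9.23
eef_pos: [0.5708, -0.1481, 0.2428]
tcp_rot: [1.8, 2.574, -0.0]
contact_force: [0.8, 0.4, -0.0]
gripper_width: 0.528
grip_force: 0.0
time: 9.73
eef_pos: [0.5712, -0.1463, 0.2425]
tcp_rot: [2.378, 2.053, -0.001]
contact_force: [0.0, 0.0, 0.5]
gripper_width: 0.532
grip_force: 0.0
[-0.07  0.51  0.46  1.56 -0.24  1.12  0.3 ] [[0.146, 0.989, -0.0], [0.989, -0.146, -0.0], [-0.0, -0.0, -1.0]]
pin top [0.60281623 0.08627237 0.20892581] 0.21521747896670584
```

View pics/w4.png

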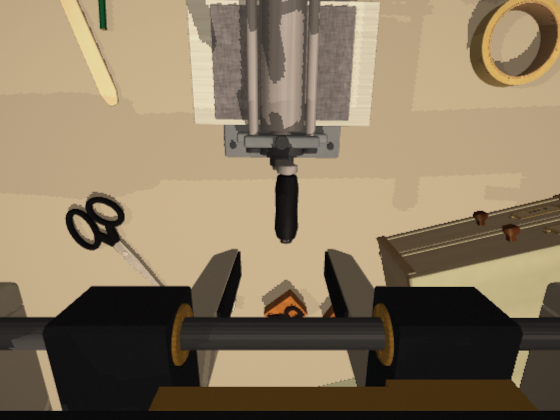

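The wrist view shows the handle vertical in the image from (288,173) to (287,241), with the jaws open on either side of its column. The crate's near corner is at (380,235) and the letters are behind the jaws.

Run:
```python
from h import *
z=np.load('w4.npz');K,P,d=z['K'],z['P'],z['d']
for x in [(287,180),(287,190),(287,205),(287,220),(287,234),(385,240),(410,300),(230,145),(337,150)]:print(x,dep(K,P,*x,d).round(4))
t=dep(K,P,287,207,d);print('rel',rel([t[0],t[1],.109]))
```

```text
(287, 180) [ 0.58   -0.1182  0.1492]
(287, 190) [ 0.5787 -0.127   0.1504]
(287, 205) [ 0.5767 -0.1411  0.1494]
(287, 220) [ 0.5747 -0.1554  0.1496]
(287, 234) [ 0.5728 -0.1687  0.1507]
(385, 240) [ 0.7028 -0.2466  0.0181]
(410, 300) [ 0.6091 -0.1163  0.3538]
(230, 145) [ 0.5123 -0.0863  0.0172]
(337, 150) [ 0.6484 -0.113   0.0157]
rel [  3.8   4.7 133.6]
```

```bash
python3 -m inch '[{"slide":[2,5,40],"delta_rot":[0,0,0]},{"slide":[2,5,80],"delta_rot":[0,0,0]},{"slide":[2,5,110],"delta_rot":[0,0,0]},{"slide":[2,5,125],"delta_rot":[0,0,0]},{"slide":[2,5,132],"delta_rot":[0,0,0]},{"slide":[2,5,132],"delta_rot":[0,0,0]},{"slide":[2,5,132],"delta_rot":[0,0,0]}]'
python3 -m inch '[{"slide":[0,0,0],"delta_rot":[0,0,0]},{"slide":[0,0,0],"delta_rot":[0,0,0]},{"slide":[0,0,0],"delta_rot":[0,0,0]},{"slide":[0,0,0],"delta_rot":[0,0,0]},{"slide":[0,0,0],"delta_rot":[0,0,0]},{"slide":[0,0,0],"delta_rot":[0,0,0]},{"slide":[0,0,0],"delta_rot":[0,0,0]}]' 225 10
```

```text
time: 10.42
eef_pos: [0.5771, -0.1457, 0.1114]
tcp_rot: [2.38, 2.049, 0.001]
contact_force: [1.4, 0.4, 0.6]
gripper_width: 0.527
grip_force: 0.0
time: 11.0
eef_pos: [0.5764, -0.1453, 0.111]
tcp_rot: [2.381, 2.049, 0.0]
contact_force: [-0.6, 0.1, 1.6]
gripper_width: 0.223
grip_force: 10.0
```

```bash
python3 -m inch '[{"slide":[0,2.1,0.2],"delta_rot":[0,0,0]},{"slide":[0,4.8,0.5],"delta_rot":[0,0,0]},{"slide":[0,7.5,1.0],"delta_rot":[0,0,0]},{"slide":[0,10.2,1.6],"delta_rot":[0,0,0]},{"slide":[0,12.9,2.4],"delta_rot":[0,0,0]},{"slide":[0,15.5,3.2],"delta_rot":[0,0,0]},{"slide":[0,18,4.2],"delta_rot":[0,0,0]},{"slide":[0,20.5,5.4],"delta_rot":[0,0,0]},{"slide":[0,23,6.6],"delta_rot":[0,0,0]},{"slide":[0,25.3,8],"delta_rot":[0,0,0]}]'
cat > chk.py <<'E'
from h import *
im,d,K,P=grab('top');z=np.array([[dep(K,P,u,v,d) for u in range(205,240)] for v in range(145,178)]);z=z[z[...,2]<.5]
m=z[:,2]>.15;s=env.state();print('pin top',np.sort(z[:,2])[-6:].round(4),z[m][:,:2].mean(0).round(3));q=s['eef_pos'];a=(q-[.573,-.1446,0])[:2]@[.989,-.146]
print('lean x',a*1000,'z',q[2]-.111+.139-.084,'lean',np.arctan2(a,q[2]+.139-.111-.084),'F',s['contact_force'].round(1))
E
python3 chk.py
python3 - <<'E'
import numpy as np
t=np.arange(.55,1.8,.03)
for x in t: print(round(x,2),round(55*np.sin(x)-3.4,1),round(54.9-55*np.cos(x),1),end=' | ')
E
```

```text
time: 11.83
eef_pos: [0.6008, -0.1491, 0.1019]
tcp_rot: [-2.38, -2.048, 0.002]
contact_force: [-2.5, 0.1, -1.0]
gripper_width: 0.22
grip_force: 10.0
pin top [0.2135 0.2137 0.2138 0.2142 0.2142 0.2149] [0.6   0.086]
lean x 28.574479856973674 z 0.04559553514069266 lean 0.5598170422546217 F [-1.5 -1.1 -2.2]
0.55 25.3 8.0 | 0.58 26.7 8.9 | 0.61 28.1 9.8 | 0.64 29.4 10.8 | 0.67 30.8 11.8 | 0.7 32.0 12.8 | 0.73 33.3 13.9 | 0.76 34.5 15.0 | 0.79 35.7 16.2 | 0.82 36.8 17.4 | 0.85 37.9 18.6 | 0.88 39.0 19.9 | 0.91 40.0 21.1 | 0.94 41.0 22.5 | 0.97 42.0 23.8 | 1.0 42.9 25.2 | 1.03 43.8 26.6 | 1.06 44.6 28.0 | 1.09 45.4 29.5 | 1.12 46.1 30.9 | 1.15 46.8 32.4 | 1.18 47.5 33.9 | 1.21 48.1 35.5 | 1.24 48.6 37.0 | 1.27 49.1 38.6 | 1.3 49.6 40.2 | 1.33 50.0 41.8 | 1.36 50.4 43.4 | 1.39 50.7 45.0 | 1.42 51.0 46.6 | 1.45 51.2 48.3 | 1.48 51.4 49.9 | 1.51 51.5 51.6 | 1.54 51.6 53.2 | 1.57 51.6 54.9 | 1.6 51.6 56.5 | 1.63 51.5 58.2 | 1.66 51.4 59.8 | 1.69 51.2 61.4 | 1.72 51.0 63.1 | 1.75 50.7 64.7 | 1.78 50.4 66.3 |
```

```bash
python3 -m inch '[{"slide":[0,1.4,0.9],"delta_rot":[0,0,0]},{"slide":[0,2.8,1.8],"delta_rot":[0,0,0]},{"slide":[0,4.1,2.8],"delta_rot":[0,0,0]},{"slide":[0,5.5,3.8],"delta_rot":[0,0,0]},{"slide":[0,6.7,4.8],"delta_rot":[0,0,0]}]' | grep force; python3 chk.py
```

```text
contact_force: [-4.5, 0.0, -2.6]
grip_force: 10.0
pin top [0.2127 0.213  0.2132 0.2134 0.2136 0.214 ] [0.6   0.086]
lean x 34.593491763337276 z 0.04090749096276908 lean 0.7019642645014329 F [-4.  -1.1 -2.4]
```

```bash
python3 -m inch '[{"slide":[0,1.3,1.1],"delta_rot":[0,0,0]},{"slide":[0,2.5,2.2],"delta_rot":[0,0,0]},{"slide":[0,3.7,3.4],"delta_rot":[0,0,0]},{"slide":[0,4.8,4.6],"delta_rot":[0,0,0]}]' | grep force; python3 chk.py
```

```text
contact_force: [-5.9, -1.1, -2.7]
grip_force: 10.0
pin top [0.2123 0.2126 0.2126 0.2127 0.213  0.2132] [0.6   0.086]
lean x 39.063842953820625 z 0.03623419876692789 lean 0.8229597419146575 F [-4.7 -1.8 -3.1]
```

```bash
python3 -m inch '[{"slide":[0,0.8,1.5],"delta_rot":[0,0,0]},{"slide":[0,1.6,3.0],"delta_rot":[0,0,0]},{"slide":[0,2.5,4.4],"delta_rot":[0,0,0]},{"slide":[0,3.4,5.7],"delta_rot":[0,0,0]}]' | grep force; python3 chk.py
```

```text
contact_force: [-5.1, -0.9, -1.3]
grip_force: 10.0
pin top [0.1991 0.1999 0.2006 0.2011 0.2019 0.2027] [0.608 0.084]
lean x 43.07761710669031 z 0.03091407243530067 lean 0.9483315600589937 F [-3.6 -1.3 -3.2]
```

The pin has dropped about 12 mm at a lean of 0.95 rad. I'll let go of the crank and back off.

```bash
python3 -m inch '[{"slide":[0,0,0],"delta_rot":[0,0,0]},{"slide":[0,0,0],"delta_rot":[0,0,0]},{"slide":[0,0,0],"delta_rot":[0,0,0]},{"slide":[0,0,0],"delta_rot":[0,0,0]},{"slide":[0,0,0],"delta_rot":[0,0,0]}]' 140; python3 chk.py
python3 -m inch '[{"slide":[0,0,-30],"delta_rot":[0,0,0]},{"slide":[0,0,-70],"delta_rot":[0,0,0]},{"slide":[0,0,-110],"delta_rot":[0,0,0]},{"slide":[0,0,-150],"delta_rot":[0,0,0]},{"slide":[0,0,-160],"delta_rot":[0,0,0]},{"slide":[0,0,-160],"delta_rot":[0,0,0]}]' 255
python3 - <<'E'
from h import *
exec(open('chk.py').read())
print('rel',rel([.6065,.088,.235]))
E
```

```text
time: 13.53
eef_pos: [0.6178, -0.1508, 0.0883]
tcp_rot: [2.379, 2.049, 0.004]
contact_force: [-0.4, -0.1, -0.4]
gripper_width: 0.445
grip_force: 0.0
pin top [0.1945 0.1948 0.1949 0.1956 0.1956 0.1963] [0.608 0.09 ]
lean x 44.81225656231061 z 0.032110458139966255 lean 0.9490456462571062 F [-0.4  0.1 -0.1]
time: 14.08
eef_pos: [0.6187, -0.1523, 0.2522]
tcp_rot: [2.375, 2.044, 0.009]
contact_force: [0.3, -0.9, -0.7]
gripper_width: 0.069
grip_force: 0.0
pin top [0.1941 0.1942 0.1943 0.1946 0.1948 0.1961] [0.608 0.09 ]
lean x 44.5397023856875 z 0.19296678132934653 lean 0.22684267046851256 F [-0.7 -0.1 -1.2]
rel [235.2 -46.1  13.8]
```

```bash
python3 -m inch '[{"slide":[40,-8,0],"delta_rot":[0,0,0]},{"slide":[80,-16,0],"delta_rot":[0,0,0]},{"slide":[120,-24,0],"delta_rot":[0,0,0]},{"slide":[160,-32,0],"delta_rot":[0,0,0]},{"slide":[200,-40,0],"delta_rot":[0,0,0]},{"slide":[235,-46,14],"delta_rot":[0,0,0]},{"slide":[235,-46,24],"delta_rot":[0,0,0]},{"slide":[235,-46,24],"delta_rot":[0,0,0]},{"slide":[235,-46,24],"delta_rot":[0,0,0]}]'
python3 - <<'E'
from h import *
im,d,K,P=grab('wrist');np.savez('w5.npz',K=K,P=P,d=d);save('w5.png',im);save('c5.png',cv2.resize(im[150:300,180:380],None,fx=4,fy=4,interpolation=cv2.INTER_CUBIC))
print(rel([.6065,.088,.235]))
E
```

```text
time: 14.88
eef_pos: [0.6041, 0.0874, 0.2209]
tcp_rot: [-2.38, -2.048, 0.008]
contact_force: [0.1, -0.5, 0.3]
gripper_width: 0.005
grip_force: 0.0
[  2.1   1.1 -12.9]
```

View pics/c5.png

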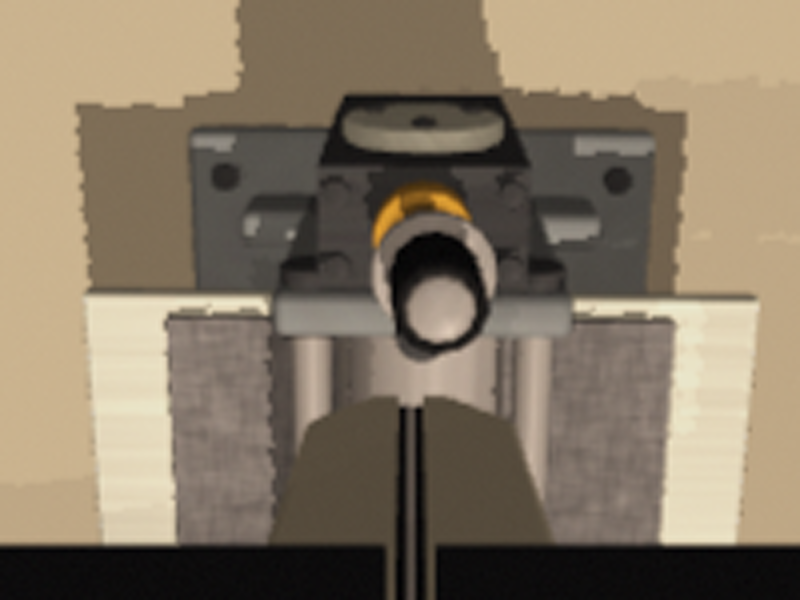

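The crop shows the dome at about (290,227), the bush behind it, and the closed fingertips pointing at (283,249). The dome is slightly to the +x side of the fingers.

Run:
```python
from h import *
z=np.load('w5.npz');K,P,d=z['K'],z['P'],z['d']
for x in [(290,222),(290,227),(290,231),(289,205)]:print(x,dep(K,P,*x,d).round(4))
t=onz(K,P,290.2,227,.195);print(t.round(4),rel([t[0],t[1],.2]))
for v in (252,256):print(dep(K,P,276,v,d).round(4),dep(K,P,290,v,d).round(4))
```

```text
(290, 222) [0.6115 0.0976 0.1945]
(290, 227) [0.611  0.0945 0.1963]
(290, 231) [0.6105 0.0909 0.1943]
(289, 205) [0.6119 0.1028 0.1675]
[0.6111 0.0941 0.195 ] [ 8.9  4.8 22.1]
[0.6023 0.096  0.2402] [0.6102 0.0948 0.24  ]
[0.6023 0.0955 0.2444] [0.6101 0.0949 0.2456]
```

```bash
python3 -m inch '[{"slide":[6,4.7,10],"delta_rot":[0,0,0]},{"slide":[6,4.7,25],"delta_rot":[0,0,0]},{"slide":[6,4.7,35],"delta_rot":[0,0,0]},{"slide":[6,4.7,38],"delta_rot":[0,0,0]},{"slide":[6,4.7,38],"delta_rot":[0,0,0]}]'
python3 -m inch '[{"slide":[0,0,2],"delta_rot":[0,0,0]},{"slide":[0,0,4],"delta_rot":[0,0,0]},{"slide":[0,0,6],"delta_rot":[0,0,0]},{"slide":[0,0,8],"delta_rot":[0,0,0]}]'
```

```text
time: 15.35
eef_pos: [0.6107, 0.0923, 0.1842]
tcp_rot: [-2.382, -2.047, 0.004]
contact_force: [0.1, -0.5, 0.4]
gripper_width: 0.003
grip_force: 0.0
time: 15.68
eef_pos: [0.6123, 0.0927, 0.1788]
tcp_rot: [2.38, 2.048, 0.003]
contact_force: [-0.8, -1.5, 5.3]
gripper_width: 0.005
grip_force: 2.9
```

```bash
python3 -m inch '[{"slide":[0,0,2],"delta_rot":[0,0,0]},{"slide":[0,0,4],"delta_rot":[0,0,0]},{"slide":[0,0,6],"delta_rot":[0,0,0]},{"slide":[0,0,6],"delta_rot":[0,0,0]}]'; python3 chk.py | head -1
```

```text
time: 16.02
eef_pos: [0.6129, 0.0917, 0.1739]
tcp_rot: [2.379, 2.046, 0.004]
contact_force: [-1.1, -2.5, 8.4]
gripper_width: 0.005
grip_force: 4.1
pin top [0.4968 0.4976 0.498  0.4993 0.4993 0.4998] [0.581 0.067]
```

```bash
python3 -m inch '[{"slide":[0,-0.5,2],"delta_rot":[0,0,0]},{"slide":[-0.5,-1,4],"delta_rot":[0,0,0]},{"slide":[-0.5,-1.5,6],"delta_rot":[0,0,0]},{"slide":[-1,-2,8],"delta_rot":[0,0,0]},{"slide":[-1,-2,8],"delta_rot":[0,0,0]}]'
```

```text
time: 16.48
eef_pos: [0.6108, 0.0912, 0.166]
tcp_rot: [2.379, 2.046, 0.005]
contact_force: [-0.3, -1.4, 8.0]
gripper_width: 0.006
grip_force: 3.8
```

Force stays steady at about 8 N while it advances. Continuing; the flange should seat at a TCP height of about 0.143.

```bash
python3 -m inch '[{"slide":[0,-0.3,2],"delta_rot":[0,0,0]},{"slide":[-0.3,-0.6,4],"delta_rot":[0,0,0]},{"slide":[-0.5,-1,6],"delta_rot":[0,0,0]},{"slide":[-0.5,-1,8],"delta_rot":[0,0,0]},{"slide":[-0.5,-1,10],"delta_rot":[0,0,0]},{"slide":[-0.5,-1,12],"delta_rot":[0,0,0]},{"slide":[-0.5,-1,12],"delta_rot":[0,0,0]}]'
python3 -m inch '[{"slide":[0,0,2],"delta_rot":[0,0,0]},{"slide":[0,0,4],"delta_rot":[0,0,0]},{"slide":[0,0,6],"delta_rot":[0,0,0]},{"slide":[0,0,6],"delta_rot":[0,0,0]}]'
```

```text
time: 17.07
eef_pos: [0.6095, 0.0908, 0.1533]
tcp_rot: [2.379, 2.046, 0.003]
contact_force: [-0.0, -1.7, 5.4]
gripper_width: 0.004
grip_force: 2.9
time: 17.4
eef_pos: [0.6095, 0.0905, 0.1473]
tcp_rot: [2.379, 2.046, 0.003]
contact_force: [0.0, -1.9, 5.8]
gripper_width: 0.007
grip_force: 2.9
```

```bash
python3 -m inch '[{"slide":[0,0,1],"delta_rot":[0,0,0]},{"slide":[0,0,2],"delta_rot":[0,0,0]},{"slide":[0,0,3],"delta_rot":[0,0,0]},{"slide":[0,0,3],"delta_rot":[0,0,0]}]'
python3 -m inch '[{"slide":[0,0,1],"delta_rot":[0,0,0]},{"slide":[0,0,2],"delta_rot":[0,0,0]},{"slide":[0,0,2],"delta_rot":[0,0,0]}]'
```

```text
time: 17.73
eef_pos: [0.6097, 0.0907, 0.1454]
tcp_rot: [2.379, 2.046, 0.005]
contact_force: [-2.8, -2.2, 11.1]
gripper_width: 0.007
grip_force: 5.6
time: 17.98
eef_pos: [0.61, 0.0906, 0.1453]
tcp_rot: [2.379, 2.046, 0.007]
contact_force: [-4.3, -2.1, 19.2]
gripper_width: 0.001
grip_force: 9.4
```

```bash
python3 -m inch '[{"slide":[0,0,1],"delta_rot":[0,0,0]},{"slide":[0,0,2],"delta_rot":[0,0,0]},{"slide":[0,0,2],"delta_rot":[0,0,0]}]'
python3 -m inch '[{"slide":[0,0,-10],"delta_rot":[0,0,0]},{"slide":[0,0,-40],"delta_rot":[0,0,0]},{"slide":[0,0,-75],"delta_rot":[0,0,0]},{"slide":[-15,0,-95],"delta_rot":[0,0,0]},{"slide":[-20,0,-95],"delta_rot":[0,0,0]},{"slide":[-20,0,-95],"delta_rot":[0,0,0]},{"slide":[-20,0,-95],"delta_rot":[0,0,0]}]' | head -2
python3 - <<'E'
from h import *
im,d,K,P=grab('wrist');save('w6.png',im)
v,u=np.mgrid[150:270,240:330]
W=np.array([dep(K,P,a,b,d) for a,b in zip(u.ravel(),v.ravel())]);
h=W[(W[:,2]>.11)&(W[:,2]<.2)&(np.hypot(W[:,0]-.6075,W[:,1]-.09)<.02)]
for lo in np.arange(.12,.17,.003):
    q=h[(h[:,2]>=lo)&(h[:,2]<lo+.003)];print(round(lo,3),len(q),q[:,:2].mean(0).round(4) if len(q) else '')
save('c6.png',cv2.resize(im[130:280,180:380],None,fx=4,fy=4,interpolation=cv2.INTER_CUBIC))
E
```

```text
time: 18.23
eef_pos: [0.6102, 0.0906, 0.1451]
tcp_rot: [2.379, 2.046, 0.009]
contact_force: [-6.6, -1.8, 26.6]
gripper_width: 0.006
grip_force: 13.2
time: 18.82
eef_pos: [0.6042, 0.0726, 0.2323]
0.12 362 [0.6062 0.0919]
0.123 8 [0.6028 0.0775]
0.126 7 [0.6046 0.0718]
0.129 32 [0.6069 0.0861]
0.132 184 [0.6085 0.0936]
0.135 17 [0.607  0.0957]
0.138 11 [0.6096 0.0962]
0.141 6 [0.6085 0.0978]
0.144 8 [0.6068 0.0966]
0.147 12 [0.6089 0.0973]
0.15 13 [0.61   0.0963]
0.153 16 [0.6096 0.0956]
0.156 187 [0.6084 0.091 ]
0.159 129 [0.6084 0.0902]
0.162 0 
0.165 0 
0.168 0
```

View pics/c6.png

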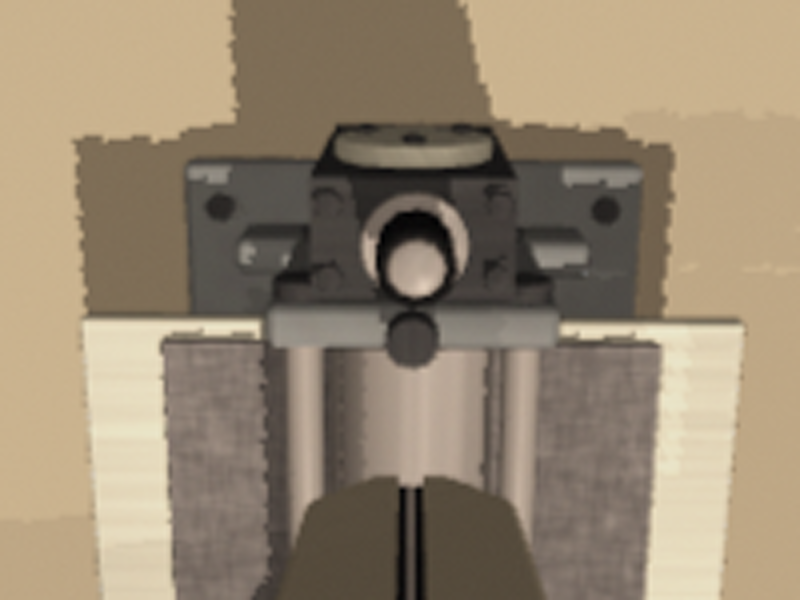

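The flange covers the bush, with its top at 0.133 m and the dome at 0.160 m, which are the values for fully home. The pin is upright and the robot is touching nothing, so I'm handing in.

```bash
python3 -c "
from bench import env;print(env.job_done())"
```

```text
the job is handed in; nothing more can be done
None
```

The job is handed in: the roller is locked, with the pin pushed fully home (flange on the bush, dome at 0.160 m), the crank let go and the robot clear, at about 19 s of the 72 s; the hand-in returned no verdict.

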